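# Push the big clip-lid container into line beside the lunchbox

## Robot

A 6-joint arm with a two-finger parallel gripper is mounted at the origin on the work surface. World frame = base frame: x ahead of the robot, y to its left, z up, the work surface at z = 0. Lengths are in m, angles in rad, forces in N, time in s.
With the tool pointing down it reaches from about 0.35 to 0.85 m from the base axis. Payload 8.1 kg.
Tool frame: the origin (TCP) lies between the finger pads; the fingertips stand 25 mm ahead of it and the grasp point (between the pads) lies 6 mm ahead of it; z points along the fingers, y is the line along which they close (so a half turn about z gives the same grasp; the last joint's range is limited). The gripper opens to 93 mm and grips with 3 to 60 N. Pads are 15 mm wide; open, the fingers measure 128 mm over their backs; the gripper's body (75 mm by 188 mm) begins 65 mm behind the grasp point.
Start: joints at [1.051, 0.13, 1.488, -0, 1.523, -0.085], TCP at [0.253, 0.544, 0.244] pointing down, gripper open.
Joint ranges: [-2.96, 2.96], [-0.89, 2.26], [0.02, 2.5], [-1.34, 4.48], [0, 2.73], [-2.66, 2.66]. Speed limits (rad/s): [2.39, 2.39, 2.79, 3.14, 3.14, 3.14].

## Interface

Orientations are given as a rotation vector (axis times angle).
In Python, from plant import robot gives the robot as it stands.
- The arm moves only by the tool arm_command, never from a script. Its argument "increments" is text: rows parted by semicolons, each of 5 numbers parted by spaces: the closure, from 0 (fully open) to 1 (shut), then the shift along the tool's x, y, z in mm, then the turn about the tool's z in rad. A call has 1 to 5 rows; each row is the pose to reach, as a shift and turn from the pose commanded when the call began, along the tool's axes at that moment; what a row does not reach only later rows make up. A row lasts 1/10 s, in which the tool goes at most 50 mm and 8.59 degrees, less where a joint would pass 70% of its speed; a pose out of reach is approached as far as the arm can. A call with a gripper value outside its range is refused whole. The fingers move at their own pace and stop on an object; "grip_force" is the grip in N (left out, the last holds). Time passes only in rows, so rows that repeat a pose let the fingers close. It gives the time, the measured TCP pose, the force, the opening and the grip force at its end, in the units of the state.
- robot.read_state(): the state, without advancing time (a new reading comes with each control period).
- robot.read_camera(name): name is "side" or "top" or "wrist"; returns the picture (384x512x3 uint8, blue, green, red); there is no depth.
- robot.camera_model(name): a dict with "fx", "fy", "cx", "cy" (pixels), "D" ([k1, k2, p1, p2, k3] as OpenCV has them; the pictures are not rectified), "eye" and "rotation" of the camera in the world. Camera axes: x right, y down, z forward; pixel columns grow to the right and rows downward; lengths in m; the calibration is good to about 2 mm. A picture is of the moment at which its call begins: read the wrist's pose just before it. camera_model takes no time and is no camera call; for the wrist camera it gives the pose at the moment of the call.
- robot.close_job(): hands the job in; it is judged then, once.
The state is a dict: "t": time; "q": joint angles; "dq": joint speeds; "joint_torque": joint torques, N m; "tool_pos": TCP position; "orientation": TCP orientation; "force": force on the tool from outside, world axes, zero at the start; "wrist_torque": the same for the moment, N m; "opening": finger opening in m; "gripper_force": force on a finger pad.
Only numpy, scipy, OpenCV 4.12 (cv2) and the standard library are available. Lean on these libraries where they do the work, as an engineer would, in place of code of your own. Each camera call takes 0.05 s, during which the arm holds its last target. There are 200 camera calls.

## Task

Push the larger clear clip-lid container along the counter so that it stands in the row: its long side flat against the wooden rail and its end touching the lunchbox. Only push it with the fingers, never lift or tip it, and do not shove the lunchbox out of its place. Leave the small container, measuring cup, trivet and spatula where they are.

Things in the scene. Friction and masses are not known exactly. Their poses are not given: they have to be found in the camera images.
- container: the larger clear plastic container with a white clip-on lid, to be pushed: a closed upright box 110 (its x) by 150 (its y, the long way) by 60 mm high, same outline from bottom to lid, about 0.25 to 0.5 kg, loose. Origin at the centre of its underside, z up. At the start it stands skewed, its +x side roughly towards the rail, in front of the gap between lunchbox and small container.
- rail: low straight wooden rail fixed on the counter beyond the container, the stop: 20 mm thick (x) by 680 long (y) by 30 mm high. Origin at the centre of its underside; its x axis points away from the robot, square to the rail, so its face towards the robot lies 10 mm on the -x side of the origin; y runs along it.
- lunchbox: purple lunchbox, a carrying handle lying on its lid: 120 (x) by 170 (y) by 62 mm high (72 at the handle), about 0.7 to 1 kg, loose: it slides if pushed hard. It stands almost touching the rail, towards its left or right end (varies), long side parallel to it. Origin at the centre of its underside; y runs along the rail, its ends are 85 mm from the origin along y.
- small_container: the smaller clear container with a white clip-on lid, 90 by 90 by 50 mm high, loose, near the other end of the rail; to be left alone. Origin at the centre of its underside.
- cup: steel measuring cup, 68 mm across, 50 mm high, flat handle at the rim reaching 105 mm from the cup's axis along its +y; loose, left alone. Origin at the centre of its underside.
- trivet: round wooden trivet, a disc 140 mm across and 12 mm thick, lying flat; left alone. Origin at the centre of its underside.
- spatula: yellow spatula, 260 mm long, lying flat beyond the rail, lengthwise along its own x; left alone. Origin near its middle at counter level.
There are look-alikes about, which are no part of the job. Several things have the shape of the lunchbox; the one meant has the colours described above.

How it is judged:
At the end, for the whole second after the job is handed in: The container stands upright and at rest on the counter, its long side against the rail (within 6 mm, parallel within 3.4 degrees) and its end against the lunchbox (gap within 7 mm); the lunchbox is within 18 mm of where it stood (x of container in the frame of rail between -0.071 and -0.055 m and angle between the y axis of container and the y axis of rail, either way round below 0.06 rad and (y of container in the frame of lunchbox between 0.15 and 0.167 m or y of container in the frame of lunchbox between -0.167 and -0.15 m) and height (world z) of container below 0.006 m and angle between each of container, lunchbox's own z axis and vertical below 0.05 rad and linear speed of container below 0.01 m/s and distance of lunchbox from where it was at the start of the episode below 0.018 m); the robot touches nothing.
It fails at once if the container is lifted or tipped (height (world z) of container above 0.012 m or angle between container's own z axis and vertical above 0.2 rad).
It fails at once if the lunchbox is shoved more than 18 mm, lifted or tipped (distance of lunchbox from where it was at the start of the episode above 0.018 m or height (world z) of lunchbox above 0.012 m or angle between lunchbox's own z axis and vertical above 0.2 rad).
It fails at once if the small container, cup, trivet or spatula is moved more than 15 mm (distance of any of small_container, cup, trivet, spatula from where it was at the start of the episode above 0.015 m).
It also fails if it takes over 45 s, if anything falls off the work surface, if the arm or the gripper's body presses on something with over 40 N, if the wrist force passes 120 N, or if a joint passes its speed limit or range.

## Working session

There is one attempt and no reset: what is moved stays moved. The work goes in short steps, Python scripts to look and compute and a tool call to move; the robot and the scene stay as the last step left them, time stands still between calls to the robot, and variables do not carry over. Pictures are saved under pics/ and viewed, at most 10 in all, crops included, and the job is handed in when it is done.

Besides the shell and the picture viewer there is one more tool, called after "Request:" as a command line: name --argument value ..., lists and objects as JSON in quotes. arm_command: Moves the arm, as the interface text tells. Its arguments: {"type":"object","properties":{"increments":{"type":"string"},"grip_force":{"type":"number"}},"required":["increments"]}

```bash
mkdir -p pics
cat > h.py <<'E'
import numpy as np, cv2
from plant import robot
def cast(name,px,z,m=None):
    m=m or robot.camera_model(name)
    K=np.array([[m['fx'],0,m['cx']],[0,m['fy'],m['cy']],[0,0,1]])
    u=cv2.undistortPoints(np.array(px,float).reshape(-1,1,2),K,np.array(m['D'],float)).reshape(-1,2)
    R=np.array(m['rotation']); e=np.array(m['eye'])
    if R.shape!=(3,3): R=cv2.Rodrigues(R)[0]
    d=np.c_[u,np.ones(len(u))]@R.T
    return e+d*((z-e[2])/d[:,2])[:,None]
E
python3 - <<'E'
from h import *
for n in ("top","side"):
    cv2.imwrite(f"pics/{n}0.png",robot.read_camera(n)); m=robot.camera_model(n); print(n,m)
s=robot.read_state(); print(s['t'],s['tool_pos'],s['orientation'],s['opening'])
E
```

```text
top {'fx': 424.0208897024926, 'fy': 424.0208897024926, 'cx': 257.56328803475026, 'cy': 193.07964348017967, 'D': array([-0.15447692,  0.        ,  0.        ,  0.        ,  0.        ]), 'eye': array([0.24756524, 0.17797079, 1.4969744 ]), 'rotation': array([-2.10999617,  2.11285898, -0.21329157])}
side {'fx': 373.13147285736994, 'fy': 373.13147285736994, 'cx': 254.81650613512807, 'cy': 187.88745512598373, 'D': array([0.01996788, 0.        , 0.        , 0.        , 0.        ]), 'eye': array([0.88198668, 1.09474895, 1.0542733 ]), 'rotation': array([-0.5385329 , -2.74949585,  1.12466354])}
0.1 [0.25248222 0.54376923 0.24270292] [-6.77443578e-01 -3.06720045e+00  2.50171590e-03] 0.09286564799831705
```

View pics/top0.png

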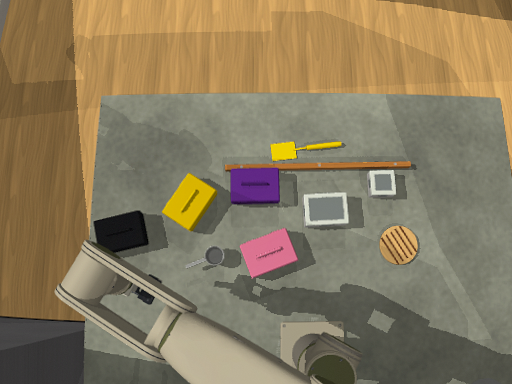

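View pics/side0.png

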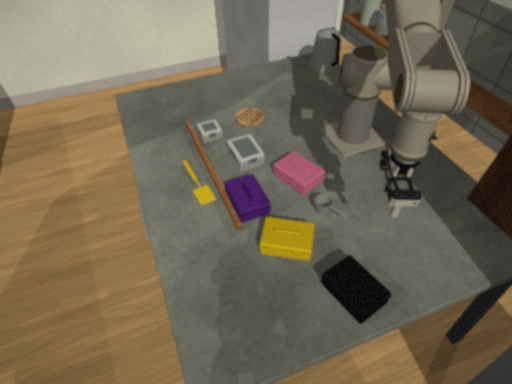

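The top view shows the rail from (225,167) to (410,164), the purple lunchbox at (255,186), the container at (326,209), the small container at (382,183) and the cup at (214,256). The pink box at (269,252) is a look-alike near the path. The side view agrees.

```bash
cat >> h.py <<'E'
def box(mask,z,near,name="top"):
    cs=cv2.findContours(mask,cv2.RETR_EXTERNAL,cv2.CHAIN_APPROX_NONE)[0]
    cs=[c for c in cs if cv2.contourArea(c)>60]
    c=min(cs,key=lambda c:np.hypot(*(np.array(cv2.minAreaRect(c)[0])-near)))
    w=cast(name,c.reshape(-1,2),z)[:,:2]
    (p,sz,a)=cv2.minAreaRect((w*1000).astype(np.float32))
    return np.round(p,1),np.round(sz,1),round(a,2),np.round(cv2.boxPoints((p,sz,a))).tolist()
def measure():
    im=robot.read_camera("top"); h=cv2.cvtColor(im,cv2.COLOR_BGR2HSV)
    pur=cv2.inRange(h,(125,80,30),(150,255,255)); wh=cv2.inRange(h,(0,0,185),(180,45,255))
    br=cv2.inRange(h,(4,110,70),(16,255,255)); br[:150]=0;br[176:]=0
    return im,pur,wh,br
E
python3 - <<'E'
from h import *
im,pur,wh,br=measure()
h=cv2.cvtColor(im,cv2.COLOR_BGR2HSV)
print("lunch",box(pur,.062,(255,186)));print("cont",box(wh,.06,(326,209)));print("small",box(wh,.05,(382,183)))
print("rail",box(br,.03,(318,166)))
pk=cv2.inRange(h,(160,80,60),(178,255,255));print("pink",box(pk,.062,(269,252)))
cv2.imwrite("pics/m.png",cv2.resize(np.hstack([pur,wh,br])[130:290],None,fx=.5,fy=.5))
E
```

```text
lunch (array([573.8, 193. ]), array([125.1, 165.9]), 0.7, [[510.0, 275.0], [512.0, 109.0], [637.0, 111.0], [635.0, 277.0]])
cont (array([493.3, -50.4]), array([107.5, 147.5]), 2.95, [[436.0, 21.0], [443.0, -127.0], [551.0, -121.0], [543.0, 26.0]])
small (array([ 588.5, -258.7]), array([88. , 90.6]), 1.19, [[544.0, -214.0], [545.0, -305.0], [633.0, -303.0], [631.0, -213.0]])
rail (array([654. , -67.8]), array([ 26.6, 614.5]), 1.02, [[635.0, 239.0], [646.0, -375.0], [673.0, -375.0], [662.0, 240.0]])
pink (array([342.6, 147.7]), array([121.6, 170. ]), 21.06, [[255.0, 205.0], [316.0, 47.0], [430.0, 90.0], [369.0, 249.0]])
```

Run:
```python
from h import *
im,pur,wh,br=measure()
pf,pn=[],[]
for c in range(228,408,4):
    r=np.where(br[:,c])[0]
    if len(r) and len(r)<12: pf.append((c,r.min()-.5)); pn.append((c,r.max()+.5))
for nm,p,z in(("far top",pf,.03),("near top",pn,.03),("near bottom",pn,0)):
    w=cast("top",p,z); f=np.polyfit(w[:,1],w[:,0],1); print(nm,len(p),w[:,1].max(),w[:,1].min(),f,"x@y=.03",np.polyval(f,.03))
c=cast("top",[(225,167),(410,164)],.03);print(c)
m=robot.camera_model("top");print(robot.read_state()['force'],robot.read_state()['t'])
```

```text
far top 45 0.28986133846160894 -0.3524048762128345 [-0.02082718  0.66486052] x@y=.03 0.6642357049122083
near top 45 0.28953656063998373 -0.3502679061754214 [0.00210466 0.64349018] x@y=.03 0.6435533164861763
near bottom 45 0.29181810897038674 -0.3610705220822536 [0.00210466 0.6515946 ] x@y=.03 0.6516577421834608
[[ 0.64892581  0.30050503  0.03      ]
 [ 0.66088219 -0.37418323  0.03      ]]
[0.25594242 0.18557125 0.08108124] 0.2
```

Request:
arm_command --increments "0 -384 -477 0 -0.453;0 -384 -477 0 -0.453;0 -384 -477 0 -0.453;0 -384 -477 0 -0.453;0 -384 -477 0 -0.453"

```text
t: 0.7
tool_pos: [0.3124, 0.3018, 0.2434]
orientation: [-0.031, 3.141, -0.0]
force: [1.9, -0.7, 0.4]
opening: 0.093
gripper_force: 0.0
```

```bash
cat >> h.py <<'E'
def to(x,y,z,yaw=None):
    "increments from the measured pose to world x,y,z (m), tool-y heading yaw (deg)"
    s=robot.read_state(); R=cv2.Rodrigues(np.array(s['orientation'],float))[0]
    d=R.T@(np.array([x,y,z])-s['tool_pos'])*1000
    h=np.degrees(np.arctan2(R[1,1],R[0,1])); t=0 if yaw is None else -np.radians((yaw-h+180)%360-180)
    print("t",round(s['t'],2),"pos",np.round(s['tool_pos'],4),"head",round(h,2),"inc",np.round(d,1),round(t,3),"F",np.round(s['force'],1))
E
python3 -c "
from h import *
to(.395,-.05,.243,91)"
```

```text
t 0.7 pos [0.3124 0.3018 0.2434] head 91.12 inc [ -75.7 -353.3    0.5] 0.002 F [ 1.9 -0.7  0.4]
```

Request:
arm_command --increments "0 -76 -353 0 0;0 -76 -353 0 0;0 -76 -353 0 0;0 -76 -353 0 0;0 -76 -353 0 0"

```text
t: 1.2
tool_pos: [0.3694, 0.0582, 0.2439]
orientation: [-0.029, 3.14, 0.0]
force: [1.3, 0.8, -0.0]
opening: 0.0927
gripper_force: 0.0
```

```bash
python3 -c "
from h import *
to(.395,-.05,.045,91)"
```

```text
t 1.2 pos [0.3694 0.0582 0.2439] head 91.06 inc [ -23.3 -108.7  198.9] 0.001 F [ 1.3  0.8 -0. ]
```

Request:
arm_command --increments "0 -23 -50 0 0;0 -23 -90 0 0;0 -23 -109 20 0;0 -23 -109 60 0;0 -23 -109 100 0"

```text
t: 1.7
tool_pos: [0.3951, -0.0496, 0.1432]
orientation: [-0.025, 3.139, -0.001]
force: [1.0, -0.5, -0.8]
opening: 0.0929
gripper_force: 0.0
```

Run:
```python
from h import *
to(.395,-.05,.045,91)
im=robot.read_camera("wrist");cv2.imwrite("pics/w1.png",im);print(robot.camera_model("wrist"))
```

```text
t 1.7 pos [ 0.3951 -0.0496  0.1432] head 90.91 inc [ 0.3 -0.3 98.2] -0.002 F [ 1.  -0.5 -0.8]
{'fx': 340.33747122428247, 'fy': 340.33747122428247, 'cx': 258.845534893718, 'cy': 189.865720060629, 'D': array([-0.07924466,  0.        ,  0.        ,  0.        ,  0.        ]), 'eye': array([ 0.31339518, -0.04829433,  0.27796116]), 'rotation': array([2.05693733, 2.09121098, 0.29485859])}
```

View pics/w1.png

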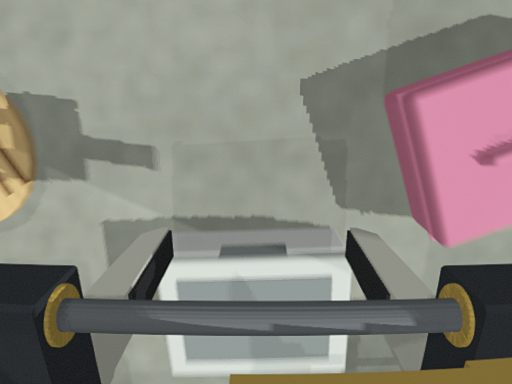

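The wrist view shows the container's near face centred between the fingers (columns 172 to 347, row about 240), clear counter below, and the pink box away to the right.

Request:
arm_command --increments "0 0 0 40 0;0 0 0 75 0;0 0 0 98 0;0 0 0 98 0"

```text
t: 2.15
tool_pos: [0.3917, -0.0476, 0.0431]
orientation: [0.029, -3.135, -0.003]
force: [-0.1, 0.1, -0.5]
opening: 0.093
gripper_force: 0.0
```

Request:
arm_command --increments "0 -10 0 0 0;0 -20 0 0 0;0 -28 0 0 0;0 -36 0 0 0;0 -44 0 0 0"

```text
t: 2.65
tool_pos: [0.4391, -0.0476, 0.0465]
orientation: [0.029, -3.141, 0.0]
force: [-3.0, -0.4, 2.8]
opening: 0.0927
gripper_force: 1.6
```

Request:
arm_command --increments "0 -8 0 0 0;0 -16 0 0 0;0 -24 0 0 0;0 -32 0 0 0;0 -40 0 0 0"

```text
t: 3.15
tool_pos: [0.479, -0.0469, 0.0456]
orientation: [0.029, -3.141, -0.0]
force: [-2.8, 0.2, 2.5]
opening: 0.093
gripper_force: 1.7
```

Run:
```python
from h import *
im,pur,wh,br=measure();cv2.imwrite("pics/t2.png",cv2.resize(im[130:290,190:430],None,fx=3,fy=3))
to(.52,-.05,.045,91)
```

```text
t 3.2 pos [ 0.4804 -0.047   0.046 ] head 91.04 inc [-39.6  -3.7   1. ] 0.001 F [-0.7 -0.   1. ]
```

View pics/t2.png

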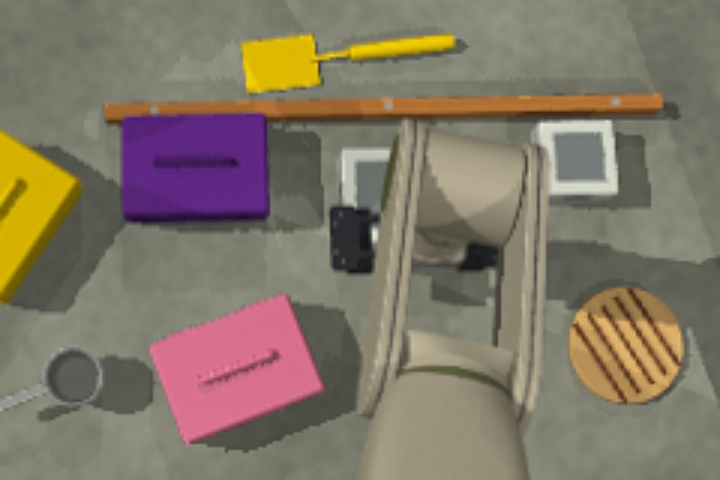

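The container (lid far edge at row 150 in the crop) is square and about 40 mm short of the rail. The lunchbox has not moved.

Request:
arm_command --increments "0 -8 0 0 0;0 -16 0 0 0;0 -22 0 0 0;0 -27 0 0 0;0 -31 0 0 0"

```text
t: 3.7
tool_pos: [0.5099, -0.0463, 0.0456]
orientation: [0.029, -3.141, -0.0]
force: [-1.2, -0.1, 0.3]
opening: 0.0933
gripper_force: 1.1
```

Request:
arm_command --increments "0 -3 0 0 0;0 -6 0 0 0;0 -8 0 0 0"

```text
t: 4.0
tool_pos: [0.5177, -0.0462, 0.0457]
orientation: [-0.029, 3.141, -0.0]
force: [-2.1, -0.4, 0.7]
opening: 0.0933
gripper_force: 1.0
```

Request:
arm_command --increments "0 -2 0 0 0;0 -4 0 0 0;0 -5 0 0 0"

```text
t: 4.3
tool_pos: [0.5226, -0.0461, 0.0457]
orientation: [-0.029, 3.141, -0.0]
force: [-2.0, -0.2, 0.3]
opening: 0.0929
gripper_force: 1.0
```

Request:
arm_command --increments "0 -2 0 0 0;0 -3 0 0 0;0 -3 0 0 0"

```text
t: 4.6
tool_pos: [0.5258, -0.0461, 0.0458]
orientation: [-0.029, 3.141, -0.0]
force: [-1.1, -0.6, -0.9]
opening: 0.093
gripper_force: 0.3
```

Request:
arm_command --increments "0 -2 0 0 0;0 -3 0 0 0;0 -3 0 0 0"

```text
t: 4.9
tool_pos: [0.5276, -0.0461, 0.0456]
orientation: [0.029, -3.139, 0.0]
force: [-8.7, -2.2, 5.1]
opening: 0.0932
gripper_force: 4.1
```

Request:
arm_command --increments "0 -2 0 0 0;0 -3 0 0 0;0 -3 0 0 0"

```text
t: 5.2
tool_pos: [0.5276, -0.046, 0.0451]
orientation: [0.029, -3.132, -0.0]
force: [-23.5, -2.0, 16.6]
opening: 0.0929
gripper_force: 11.8
```

Rail contact is confirmed, with the force rising to 23 N. I'll back off, lift and turn for the push on the end.

Request:
arm_command --increments "0 20 0 0 0;0 35 0 0 0;0 35 0 -45 0;0 35 0 -90 0;0 35 0 -120 0"

```text
t: 5.7
tool_pos: [0.4979, -0.0468, 0.1693]
orientation: [-0.028, 3.137, -0.001]
force: [0.6, 0.1, 0.0]
opening: 0.0927
gripper_force: 0.0
```

```bash
python3 -c "
from h import *
to(.583,-.158,.165,1)"
```

```text
t 5.7 pos [ 0.4979 -0.0468  0.1693] head 91.04 inc [ -83.1 -112.7    4.8] 1.571 F [0.6 0.1 0. ]
```

Request:
arm_command --increments "0.46 -83 -113 0 1.571;0.46 -83 -113 0 1.571;0.46 -83 -113 0 1.571;0.46 -83 -113 0 1.571;0.46 -83 -113 0 1.571"

```text
t: 6.2
tool_pos: [0.5823, -0.1594, 0.1652]
orientation: [1.135, 2.929, 0.0]
force: [-1.1, 0.4, -0.4]
opening: 0.0575
gripper_force: 0.0
```

```bash
python3 -c "
from h import *
to(.583,-.158,.165,1)"
```

```text
t 6.2 pos [ 0.5823 -0.1594  0.1652] head 47.62 inc [0.4 1.5 0.2] 0.814 F [-1.1  0.4 -0.4]
```

Request:
arm_command --increments "0.46 0 0 0 0.815;0.46 0 0 0 0.815;0.46 0 0 0 0.815;0.46 0 0 0 0.815;0.46 0 0 0 0.815"

```text
t: 6.7
tool_pos: [0.582, -0.1582, 0.1659]
orientation: [2.127, 2.311, 0.001]
force: [0.2, -0.7, -1.2]
opening: 0.05
gripper_force: 0.0
```

Request:
arm_command --increments "0.46 0 0 0 0.07;0.46 0 0 0 0.07"

```text
t: 6.9
tool_pos: [0.582, -0.1582, 0.1659]
orientation: [2.201, 2.241, 0.001]
force: [0.1, -0.6, -0.5]
opening: 0.0501
gripper_force: 0.0
```

Run:
```python
from h import *
to(.583,-.158,.045,1)
im=robot.read_camera("wrist");cv2.imwrite("pics/w3.png",im)
cv2.imwrite("pics/s3.png",cv2.resize(robot.read_camera("side")[90:260,150:400],None,fx=3,fy=3))
```

```text
t 6.9 pos [ 0.582  -0.1582  0.1659] head 1.03 inc [  0.2   0.9 120.9] 0.001 F [ 0.1 -0.6 -0.5]
```

View pics/w3.png

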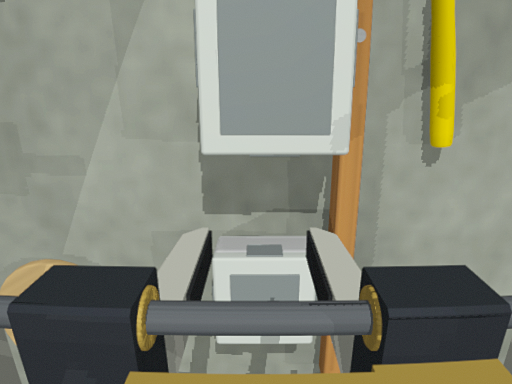

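View pics/s3.png

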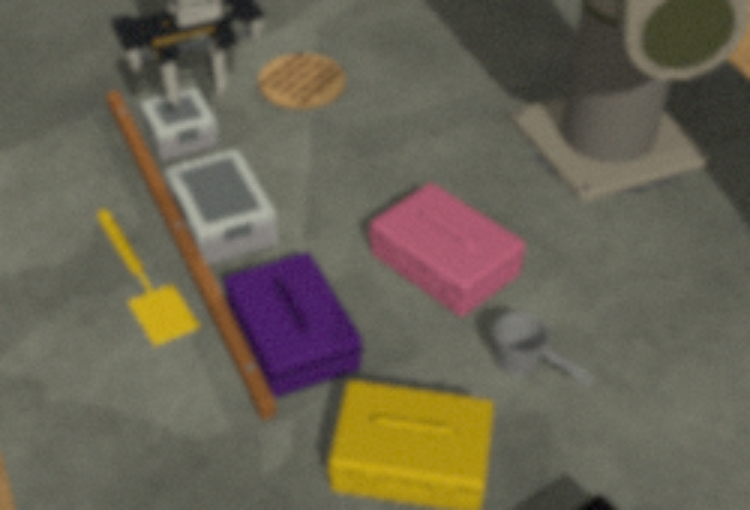

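Run:
```python
from h import *
print(robot.camera_model("wrist")['eye'])
print("cont end top",cast("wrist",[(202,154),(348,152)],.06)[:,:2],"bottom",cast("wrist",[(203,212)],0)[:,:2])
print("small edge lid",cast("wrist",[(217,258),(305,257)],.05)[:,:2],"base",cast("wrist",[(217,237),(305,236)],0)[:,:2])
print("tip proj y",robot.read_state()['tool_pos'])
```

```text
[ 0.58030871 -0.07802134  0.3075036 ]
cont end top [[ 0.53953074 -0.12435672]
 [ 0.64727176 -0.12045219]] bottom [[ 0.52918676 -0.1920957 ]]
small edge lid [[ 0.54816905 -0.2145545 ]
 [ 0.62222954 -0.21205398]] base [[ 0.54230471 -0.21800213]
 [ 0.62890906 -0.21509226]]
tip proj y [ 0.58180762 -0.15812328  0.1658465 ]
```

The container stands against the rail with its end at y ≈ -0.122. The small container's edge is at y ≈ -0.213, so the fingers fit at y = -0.158.

Request:
arm_command --increments "0.46 0 6 40 0;0.46 0 6 80 0;0.46 0 6 110 0;0.46 0 6 121 0;0.46 0 6 121 0"

```text
t: 7.5
tool_pos: [0.5862, -0.1575, 0.0429]
orientation: [-2.197, -2.241, 0.002]
force: [0.7, -0.4, -0.3]
opening: 0.0499
gripper_force: 0.0
```

Request:
arm_command --increments "0.46 10 0 0 0;0.46 18 0 0 0;0.46 26 0 0 0;0.46 34 0 0 0;0.46 42 0 0 0"

```text
t: 8.0
tool_pos: [0.5876, -0.1157, 0.046]
orientation: [2.198, 2.241, 0.001]
force: [0.1, -3.6, 2.4]
opening: 0.0503
gripper_force: 1.6
```

Request:
arm_command --increments "0.46 8 0 0 0;0.46 16 0 0 0;0.46 24 0 0 0;0.46 32 0 0 0;0.46 40 0 0 0"

```text
t: 8.5
tool_pos: [0.5858, -0.0753, 0.0446]
orientation: [-2.2, -2.242, 0.0]
force: [0.1, -2.9, 1.8]
opening: 0.0501
gripper_force: 1.6
```

Run:
```python
from h import *
to(.583,-.05,.045,1)
cv2.imwrite("pics/s4.png",cv2.resize(robot.read_camera("side")[110:240,170:290],None,fx=4,fy=4))
```

```text
t 8.5 pos [ 0.5858 -0.0753  0.0446] head 1.09 inc [25.3 -2.4 -0.4] 0.002 F [ 0.1 -2.9  1.8]
```

View pics/s4.png

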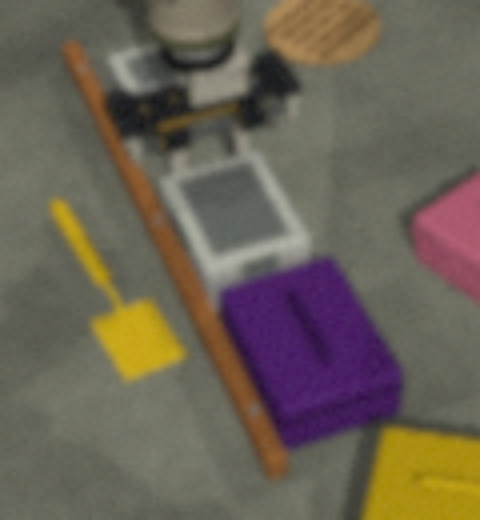

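The container is sliding along the rail, still square, with a small gap left to the lunchbox.

Request:
arm_command --increments "0.46 5 0 0 0;0.46 10 0 0 0;0.46 14 0 0 0;0.46 17 0 0 0;0.46 17 0 0 0"

```text
t: 9.05
tool_pos: [0.5854, -0.0583, 0.0444]
orientation: [-2.199, -2.242, -0.0]
force: [0.1, 0.5, -0.6]
opening: 0.0502
gripper_force: 0.0
```

Request:
arm_command --increments "0.46 2 0 0 0;0.46 3 0 0 0;0.46 4 0 0 0"

```text
t: 9.35
tool_pos: [0.5854, -0.055, 0.0445]
orientation: [-2.2, -2.242, 0.0]
force: [-0.1, -1.9, -0.0]
opening: 0.0505
gripper_force: 0.7
```

Request:
arm_command --increments "0.46 1 0 0 0;0.46 2 0 0 0;0.46 3 0 0 0"

```text
t: 9.65
tool_pos: [0.5855, -0.0519, 0.0447]
orientation: [-2.2, -2.242, 0.0]
force: [-0.6, -1.8, -1.5]
opening: 0.0504
gripper_force: 0.7
```

Request:
arm_command --increments "0.46 1 0 0 0;0.46 2 0 0 0;0.46 3 0 0 0"

```text
t: 9.95
tool_pos: [0.5855, -0.0491, 0.0447]
orientation: [2.2, 2.242, -0.0]
force: [-0.4, -5.9, -1.9]
opening: 0.0502
gripper_force: 2.9
```

Request:
arm_command --increments "0.46 1 0 0 0;0.46 2 0 0 0;0.46 3 0 0 0"

```text
t: 10.25
tool_pos: [0.5854, -0.0469, 0.0447]
orientation: [2.2, 2.241, -0.002]
force: [-0.3, -6.5, -1.4]
opening: 0.0503
gripper_force: 3.1
```

The force tripled at the expected place, so the container touches the lunchbox. I'll retreat straight back, then up and aside.

Request:
arm_command --increments "0.46 -15 0 0 0;0.46 -30 0 0 0;0.46 -30 0 -40 0;0.46 -30 0 -80 0;0.46 -30 0 -130 0"

```text
t: 10.75
tool_pos: [0.5846, -0.077, 0.1744]
orientation: [-2.199, -2.239, 0.003]
force: [0.7, -0.2, -0.5]
opening: 0.0502
gripper_force: 0.0
```

Request:
arm_command --increments "0.46 -50 -45 0 0;0.46 -100 -90 0 0;0.46 -150 -135 0 0;0.46 -200 -180 0 0;0.46 -200 -180 0 0"

```text
t: 11.25
tool_pos: [0.4206, -0.267, 0.1751]
orientation: [2.2, 2.241, 0.0]
force: [0.5, -0.7, 0.5]
opening: 0.05
gripper_force: 0.0
```

Run:
```python
from h import *
im,pur,wh,br=measure()
print("lunch",box(pur,.062,(255,186)));print("cont",box(wh,.06,(300,186)));print("small",box(wh,.05,(382,183)))
to(.4,-.3,.17)
v=np.hstack([cv2.resize(im[150:220,220:410],None,fx=4,fy=4)]);cv2.imwrite("pics/t5.png",v)
```

```text
lunch (array([573.6, 196. ]), array([124.7, 166.8]), 0.73, [[510.0, 279.0], [512.0, 112.0], [637.0, 113.0], [635.0, 280.0]])
cont (array([588.3,  37.1]), array([107.4, 147.6]), 1.34, [[533.0, 110.0], [536.0, -38.0], [644.0, -35.0], [640.0, 112.0]])
small (array([ 589.5, -259.5]), array([85.9, 90.1]), 3.02, [[544.0, -217.0], [549.0, -307.0], [635.0, -302.0], [630.0, -212.0]])
t 11.3 pos [ 0.4162 -0.2723  0.1751] head 0.86 inc [-27.4 -16.6   5.2] 0 F [-1.7 -4.5 -0.3]
```

View pics/t5.png

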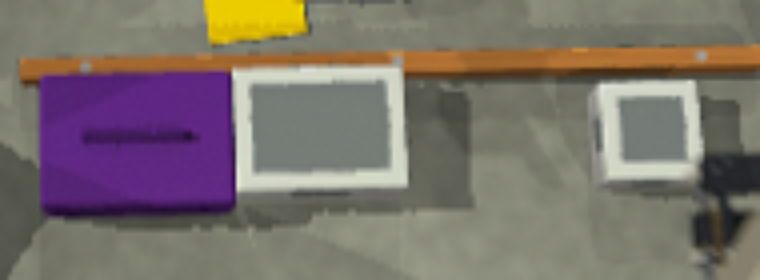

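The container is touching the lunchbox (seam at column 235) and flat against the rail. Centre spacing is 159 mm, the lunchbox moved about 3 mm, and the small container stayed put.

Run:
```python
from h import *
robot.read_camera("top");robot.read_camera("top");s=robot.read_state();print(s['force'],s['dq'].round(3) if hasattr(s['dq'],'round') else s['dq'])
print(robot.close_job())
```

```text
[ 0.73849588 -0.81321012  0.85270156] [ 0.075  0.016 -0.016  0.023 -0.002  0.038]
the job is handed in; nothing more can be done
None
```

The container is flat against the rail with its end touching the lunchbox, which moved about 3 mm. The job is handed in, but no verdict came back.

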